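Hang the bean measures back on the single-point hanging rail

TASK

Packing is done: hang the three steel bean measures from the table back on the hanging rail by their hook handles, one at each free place between a pair of pins, beside the one that already hangs there. The rail hangs from a single pivot, so load it alternately left and right: never put two measures on one side while the other side is empty, and never let the rail tip onto its stop. At the end all four hang freely and the rail is level; leave the other things on the table where they are.

Things in the scene. Friction and masses are not known exactly. Their poses are not given: they have to be found in the camera images.
- measure_1: Bare steel bean measure: a cup 55 mm tall, outside diameter 47 mm at the foot, 54 mm at the rim, about 90 g. Origin: centre of its underside; z up through the mouth; +x points to its strap handle, an open hook (see point measure_1_hook). Grip it across its y axis, fingers on the plain walls. Stands on the table in front of the rail, left, handle roughly away from the robot.
- measure_2: A measure just like measure_1, same axes. Stands on the table in front of the rail, middle, handle roughly away from the robot.
- measure_3: A measure just like measure_1, same axes. Stands on the table in front of the rail, right, handle roughly away from the robot.
- measure_4: A measure just like measure_1, same axes. Already hangs on the rail, at place 4 (outer right), and weighs that end down.
- measure_1_hook (a point): Point that rests on the rail: middle of the underside of the handle's arm, 37.7 mm along +x and 46 mm up in the cup's frame. Strap 12 mm wide, 3 mm thick: a level arm runs out from the wall, then a leg goes down, 49 to 52 mm from the cup's axis, to 10 mm above the foot, its end bent a little outward; 22 mm clear between wall and leg, open below.
- measure_2_hook (a point): Middle of the underside of the handle's arm of measure_2, placed as in measure_1.
- measure_3_hook (a point): Middle of the underside of the handle's arm of measure_3, placed as in measure_1.
- measure_4_hook (a point): Middle of the underside of the handle's arm of measure_4, placed as in measure_1.
- rail (a joint): Tilt of the rail (rad): 0 level, positive with the left (+y) end up; stops at +-0.20. Flat dark steel bar, 12 mm thick, 46 mm high, 0.50 m long, left to right, its top edge 0.18 m above the table when level. Swings damped about one pivot 0.10 m above the middle of that edge. One measure tilts it about 0.15 at an outer place, 0.08 at an inner one; two on one side against none put it on the stop.
- place_1 (a point): Hanging place, outer left (+y), 0.200 m from the rail's middle: point on its top edge, mid thickness, midway between two pins that stand 13.5 mm above the edge, 29 mm clear between them; moves with the rail. A measure hangs with its arm across the edge between the pins, leg behind the rail, cup on the robot's side; its foot swings a little (0.3 rad) toward the rail.
- place_2 (a point): Hanging place, inner left (+y), 0.105 m from the rail's middle: point on its top edge, mid thickness, midway between two pins that stand 13.5 mm above the edge, 29 mm clear between them; moves with the rail.
- place_3 (a point): Hanging place, inner right (-y), 0.105 m from the rail's middle: point on its top edge, mid thickness, midway between two pins that stand 13.5 mm above the edge, 29 mm clear between them; moves with the rail.
- place_4 (a point): Hanging place, outer right (-y), 0.200 m from the rail's middle: point on its top edge, mid thickness, midway between two pins that stand 13.5 mm above the edge, 29 mm clear between them; moves with the rail.
- stand: Fixed stand that carries the rail: wooden foot plate 140 x 190 x 12 mm, steel post behind the rail bent forward at the top, 0.29 m high; an A-shaped hanger, 60 mm wide at the rail, joins pivot and rail. Origin on the table right below the pivot; +x points away from the robot, square to the rail; y along the rail to the left.
- bowl: Off-white cupping bowl, 68 mm wide, 50 mm high, standing on the table below the left end of the rail; origin: centre of its underside. To be left alone.
- lot_stamp: Hand stamp with wooden block and dark red knob, 26 x 60 x 71 mm, standing on the table at the right; origin: centre of its underside. To be left alone.
- sample_tin: Round sample tin with pale label and grey lid, 65 mm wide and 77 mm high, standing on the table at the left; origin: centre of its underside. To be left alone.
Mind the look-alikes: they are no part of the job. What is shaped like the measure_4 but blue or yellow is not meant.

How it is judged:
By the outcome, as a careful person would: the job done as asked, in the order asked, and still so for the second after the job is handed in, with the robot touching nothing.
It also fails if it takes over 69 s, if anything falls off the work surface, if the arm or the gripper's body presses on something with over 40 N, if the wrist force passes 120 N, or if a joint passes its speed limit or range.

ROBOT

A 7-joint arm with a two-finger parallel gripper is mounted at the origin on a cart in front of the work surface, level with it; the furniture and walls round the work are solid. World frame = base frame: x ahead of the robot, y to its left, z up, the work surface at z = 0. Lengths are in m, angles in degrees, forces in N, time in s.
With the tool pointing down it reaches from about 0.35 to 0.9 m from the base axis. Payload 7.2 kg.
Tool frame: the origin (TCP) lies at the centre of the arm's flange, where the gripper is bolted on; the fingertips stand 173 mm ahead of it and the grasp point (between the pads) lies 155 mm ahead of it; z points along the fingers, y is the line along which they close (so a half turn about z gives the same grasp; the last joint's range is limited). The gripper opens to 85 mm and grips with 20 to 120 N. Pads are 22 mm wide; open, the fingers measure 114 mm over their backs; the gripper's body (76 mm by 85 mm) begins 54 mm behind the grasp point. The pads swing forward as they close: fully open they stand 13 mm farther back than shut.
Start: joints at [67.884, 23.554, -0.728, 91.456, 0.321, 64.991, -4.71], TCP at [0.195, -0.594, 0.405] pointing down, gripper open.
Joint ranges: [-169.25, 169.25], [-16.82, 113.86], [-84.01, 82.57], [7.8, 145.47], [-59.2, 239.2], [7.22, 106.19], [-163.78, 163.78]. Speed limits (degrees/s): [136.94, 136.94, 172.46, 172.46, 180, 180, 180].

INTERFACE

Orientations are given as a 3x3 rotation matrix whose columns are the frame's x, y, z axes.
In Python, from station import bot, hand, imaging, finish_job, nets gives the robot as it stands. Calls block until the motion is done:
- bot.goto(position, orientation): joint-space move of the TCP to a pose.
- bot.line_to(position, rotation=None, velocity=0.15): straight line of the TCP; rotation=None keeps the orientation; velocity is the mean speed in m/s.
- bot.move_joints(angles): joint-space move.
- hand.open_jaws() and hand.clamp(squeeze=None): open the fingers fully, or close them until they stop; squeeze is the grip in N (None keeps the last).
- bot.hold(seconds).
- bot.solve_ik(position, orientation): joint angles nearest the present ones, or None.
- imaging.get_image(name): name is "scene" or "top"; returns the picture (400x640x3 uint8, red, green, blue); there is no depth.
- imaging.camera_params(name): a dict with "camera_matrix" (3x3 intrinsics, pixels), "R" (3x3) and "t" (3): a world point X has camera coordinates R X + t. Camera axes: x right, y down, z forward; pixel columns grow to the right and rows downward; lengths in m; the calibration is good to about 2 mm. A picture is of the moment at which its call begins. camera_params takes no time and is no camera call.
A pose or a line that the arm cannot do raises bot.Unreachable and nothing moves.
- finish_job(): hands the job in; it is judged then, once.
Trained networks look in the newest picture that a camera, given by its name, has taken for a name from the list of things; names that differ only in an ending like _2 or _b are one class to them, and where a whole thing is asked for, a point or a joint stands for the part that bears it (a point fixed in the world has none). Each returns a list of dicts, best first, with "score" (0 to 1); they miss things now and then, are a little off and sometimes report something else, mostly with a low value. They report only what shows in the picture. A call takes as long as a camera call. They do not tell look-alikes from the thing itself.
- nets.outline_of(camera, target): "region" (400x640 bool, what is visible of it).
- nets.spot_point(camera, target): "centre" ([x, y, z] in m, in world coordinates, good to about 4 mm: a listed point, or the origin of a listed thing).
Readings, each from a call of its own:
- bot.get_clock(): time.
- bot.get_qpos(): joint angles.
- bot.get_joint_velocities(): joint speeds.
- bot.get_joint_torque(): joint torques, N m.
- bot.get_tcp_pos(): TCP position.
- bot.get_ee_rot(): TCP orientation.
- bot.get_force(): force on the tool from outside, world axes, zero at the start.
- bot.get_ft_torque(): the same for the moment, N m.
- bot.get_width(): finger opening in m.
- bot.get_grip_force(): force on a finger pad.
Only numpy, scipy, OpenCV 4.12 (cv2) and the standard library are available. Lean on these libraries where they do the work, as an engineer would, in place of code of your own. Each camera call takes 0.05 s, during which the arm holds its last target. There are 200 camera calls.

## Working session

There is one attempt and no reset: what is moved stays moved. The work goes in short steps, each a Python script; the robot and the scene stay as the last script left them, time stands still between calls to the robot, and variables do not carry over. Pictures are saved under pics/ and viewed, at most 10 in all, crops included, and the job is handed in when it is done.

```bash
mkdir -p pics; ls; python3 - <<'E'
from station import bot, hand, imaging, finish_job, nets
import cv2, numpy as np
for c in ("scene","top"):
    im=imaging.get_image(c); cv2.imwrite(f"pics/{c}0.png",im[:,:,::-1])
    p=imaging.camera_params(c); print(c,-p["R"].T@p["t"],p["R"][2])
    for n in ("measure_1","measure_1_hook","place_1","stand","bowl","lot_stamp","sample_tin"):
        print(n,[(np.round(d["centre"],3).tolist(),round(d["score"],2)) for d in nets.spot_point(c,n)])
print(bot.get_clock(), bot.get_ee_rot())
E
```

```text
pics
scene [-0.5517117   0.71556865  1.15246002] [ 0.66135897 -0.44703019 -0.60230252]
measure_1 [([0.583, -0.205, 0.095], 0.76), ([0.723, 0.208, -0.0], 0.75), ([0.421, -0.227, 0.002], 0.71), ([0.346, -0.12, -0.001], 0.66), ([0.432, 0.223, -0.003], 0.52), ([0.431, 0.002, 0.0], 0.5)]
measure_1_hook [([0.466, 0.226, 0.047], 0.66), ([0.613, 0.195, -0.004], 0.25)]
place_1 [([0.613, -0.21, 0.151], 0.87), ([0.596, 0.093, 0.195], 0.85), ([0.6, -0.119, 0.164], 0.77), ([0.586, 0.178, 0.213], 0.59)]
stand [([0.601, -0.027, 0.002], 0.83)]
bowl [([0.61, 0.193, -0.001], 0.86)]
lot_stamp [([0.526, -0.368, 0.004], 0.51)]
sample_tin [([0.495, 0.358, 0.0], 0.71)]
top [ 0.4042505  -0.01363097  1.32435499] [ 0.1033998   0.02234276 -0.9943889 ]
measure_1 [([0.72, 0.208, 0.0], 0.9), ([0.35, -0.116, 0.002], 0.88), ([0.433, 0.009, -0.0], 0.69), ([0.586, -0.208, 0.1], 0.59), ([0.428, 0.222, -0.003], 0.58), ([0.423, -0.227, 0.0], 0.54), ([0.456, -0.249, 0.047], 0.27)]
measure_1_hook [([0.47, 0.227, 0.046], 0.54)]
place_1 [([0.618, -0.218, 0.157], 0.87), ([0.591, 0.087, 0.196], 0.71), ([0.59, 0.185, 0.213], 0.65), ([0.605, -0.116, 0.164], 0.55)]
stand [([0.6, -0.03, -0.002], 0.55)]
bowl [([0.61, 0.196, -0.003], 0.67)]
lot_stamp [([0.523, -0.366, -0.002], 0.45)]
sample_tin [([0.496, 0.357, 0.001], 0.89)]
0.8 [[ 9.49932581e-01  3.12454943e-01  2.28921224e-05]
 [ 3.12454943e-01 -9.49932574e-01 -1.13052359e-04]
 [-1.35777956e-05  1.14544876e-04 -9.99999993e-01]]
```

View pics/scene0.png

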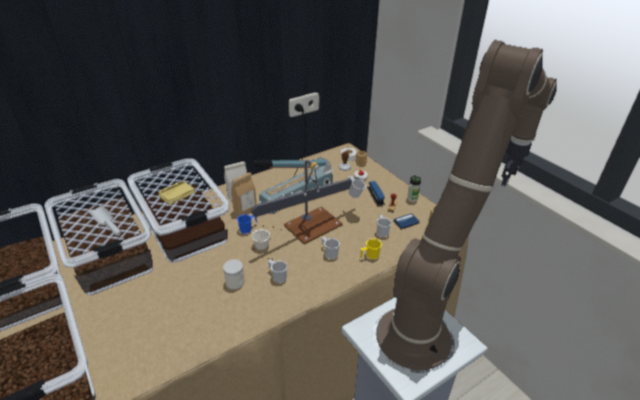

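View pics/top0.png

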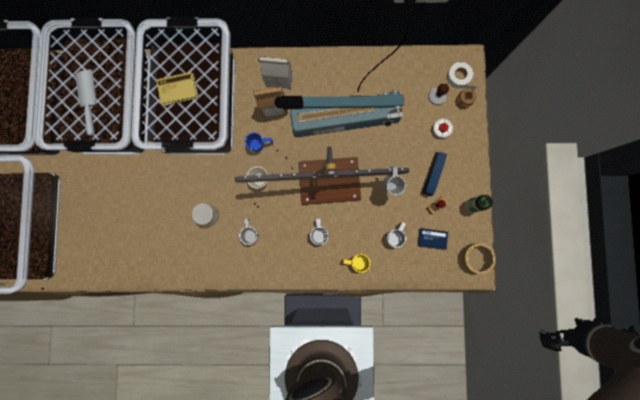

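Steel measures stand at top-view pixels (249,237), (319,236) and (397,239). The blue (257,142) and yellow (360,263) ones are look-alikes. The rail runs from (238,180) to (408,171), and its left end is up. Next I fit the measure poses and the rail model.

```bash
cat > h.py <<'E'
from station import bot, hand, imaging, finish_job, nets
import cv2, numpy as np
from scipy.optimize import minimize, least_squares
P={c:imaging.camera_params(c) for c in("scene","top")}
def proj(c,X):
    p=P[c]; q=(np.asarray(X)@p["R"].T+p["t"])@p["camera_matrix"].T; return q[:,:2]/q[:,2:]
a=np.linspace(0,2*np.pi,40)
ring=lambda r,z:np.c_[r*np.cos(a),r*np.sin(a),0*a+z]
box=lambda x0,x1,z0,z1:np.array([[x,y,z] for x in(x0,x1) for y in(-.006,.006) for z in(z0,z1)])
PARTS=[np.r_[ring(.0235,0),ring(.027,.055)],box(.025,.052,.046,.049),box(.049,.052,.01,.049)]
S=4
def render(c,x,y,yaw,z=0):
    m=np.zeros((400*S,640*S),np.uint8); R=np.array([[np.cos(yaw),-np.sin(yaw),0],[np.sin(yaw),np.cos(yaw),0],[0,0,1]])
    for q in PARTS:
        u=(proj(c,q@R.T+[x,y,z])+.5)*S
        cv2.fillConvexPoly(m,cv2.convexHull(u.astype(np.float32)).astype(np.int32),1)
    return m
def iou(masks,v):
    s=0
    for c,(m,r) in masks.items():
        n=render(c,*v)[r]; M=m; s+=1-(n&M).sum()/max(1,(n|M).sum())
    return s/len(masks)
def fit(masks,x,y):
    best=None
    for yaw in np.radians(np.arange(-60,61,10)):
        f=iou(masks,(x,y,yaw))
        if best is None or f<best[0]: best=(f,yaw)
    r=minimize(lambda v:iou(masks,(v[0],v[1],v[2]/10)),[x,y,best[1]*10],method="Nelder-Mead",
      options=dict(initial_simplex=[[x,y,best[1]*10],[x+.006,y,best[1]*10],[x,y+.006,best[1]*10],[x,y,best[1]*10+1.2]],maxiter=90,xatol=3e-4,fatol=1e-4))
    return r.x[0],r.x[1],r.x[2]/10,r.fun
YP=np.array([.2,.105,-.105,-.2])
def place(v,i,th=None):   # v: x,y,yaw,theta of the stand
    th=v[3] if th is None else th
    l=YP[i]*np.cos(th)+.1*np.sin(th); z=.28-.1*np.cos(th)+YP[i]*np.sin(th)
    return np.array([v[0]-l*np.sin(v[2]),v[1]+l*np.cos(v[2]),z])
def rail(v0,cams=("scene","top"),n=1):
    obs=[]
    for c in cams:
        for _ in range(n):
            imaging.get_image(c)
            for d in nets.spot_point(c,"place_1"):
                if d["score"]<.2: continue
                D=[np.linalg.norm(place(v0,i)-d["centre"]) for i in range(4)]
                i=int(np.argmin(D))
                if D[i]<.04: obs.append((i,d["centre"]))
    r=least_squares(lambda v:np.concatenate([place(v,i)-o for i,o in obs]),v0,loss="soft_l1",f_scale=.004,x_scale=[.01,.01,.05,.05])
    return r.x,len(obs),np.sqrt(np.mean(r.fun**2))
def rot(yaw):
    c,s=np.cos(yaw),np.sin(yaw); return np.array([[c,s,0],[s,-c,0],[0,0,-1.]])
E
cat > a.py <<'E'
from h import *
import json
cups={1:(.430,.222),2:(.432,.005),3:(.422,-.227)}; out={}
M={1:{},2:{},3:{}}
for c in P:
    imaging.get_image(c)
    for d in nets.outline_of(c,"measure_1"):
        g=d["region"]; ctr=np.argwhere(g).mean(0)[::-1]
        for k,(x,y) in cups.items():
            e=np.linalg.norm(proj(c,[[x+.01,y,.027]])[0]-ctr)
            if e<9 and c not in M[k]:
                j,i=ctr.astype(int); r=np.s_[max(0,i-30)*S:(i+30)*S,max(0,j-30)*S:(j+30)*S]
                M[k][c]=(cv2.resize(g.astype(np.uint8),None,fx=S,fy=S,interpolation=cv2.INTER_NEAREST)[r],r)
for k in M:
    v=fit(M[k],*cups[k]); out[k]=v; print(k,list(M[k]),np.round(v,4),np.degrees(v[2]).round(1))
    for c in M[k]: print("  ",c,np.round(fit({c:M[k][c]},*cups[k]),3))
v,n,e=rail([.6,-.015,.07,.15],n=2); print("rail",np.round(v,4),n,e)
print([np.round(place(v,i),3).tolist() for i in range(4)])
json.dump(dict(cups=out,rail=v.tolist()),open("s.json","w"))
print(bot.get_clock())
R=rot(out[1][2]); print(bot.solve_ik([out[1][0],out[1][1],.19],R),bot.solve_ik(place(v,0)+[-.037,0,.24],rot(v[2])))
E
python3 a.py
```

```text
1 ['scene', 'top'] [0.4295 0.2215 0.1681 0.1404] 9.6
   scene [0.433 0.217 0.207 0.056]
   top [0.429 0.223 0.13  0.088]
2 ['scene', 'top'] [0.4279 0.0063 0.0742 0.1184] 4.3
   scene [0.43  0.002 0.012 0.082]
   top [0.428 0.007 0.07  0.054]
3 ['scene', 'top'] [ 0.4189 -0.2285 -0.454   0.1122] -26.0
   scene [ 0.42  -0.231 -0.467  0.079]
   top [ 0.418 -0.227 -0.475  0.096]
rail [ 0.6007 -0.0296  0.0633  0.1482] 16 0.0030023198016628397
[[0.587, 0.183, 0.211], [0.593, 0.089, 0.197], [0.606, -0.118, 0.166], [0.612, -0.212, 0.152]]
1.4
[  -4.69244043   32.67973432  -35.78929319  119.51971177   31.43301711
   37.26381514 -142.25106799] [  17.30662395   26.87442355  -56.62861298   91.80748589   23.13128799
   73.93903131 -129.363961  ]
```

```bash
python3 - <<'E'
from h import *
import json
s=json.load(open("s.json")); v=s["rail"]
for k,i in ((1,0),(3,2),(2,1)):
    x,y,w,_=s["cups"][str(k)]
    for f in (0,np.pi):
        for p,ya in (([x,y,.25],w),([x,y,.19],w),(place(v,i)+[-.037,0,.24],v[2])):
            q=bot.solve_ik(p,rot(ya+f)); print(k,round(f),None if q is None else np.round(q))
E
```

```text
1 0 [   5.   30.  -48.  117.   30.   46. -142.]
1 0 [  -5.   33.  -36.  120.   31.   37. -142.]
1 0 [  17.   27.  -57.   92.   23.   74. -129.]
1 3 [ 13.  35. -60. 117.  40.  51.  30.]
1 3 [  6.  38. -50. 119.  43.  43.  27.]
1 3 [ 19.  28. -60.  92.  25.  75.  49.]
3 0 [ 27.  21.  -5. 120.   3.  39. -96.]
3 0 [ 25.  28.  -3. 122.   3.  31. -96.]
3 0 [ 22.  21. -20.  97.   8.  64. -86.]
3 3 [ 50.  25. -33. 119.  20.  42.  68.]
3 3 [ 46.  31. -29. 121.  26.  35.  63.]
3 3 [ 39.  25. -43.  96.  19.  67.  85.]
2 0 [  19.   20.  -31.  125.   17.   39. -110.]
2 0 [  14.   27.  -26.  127.   23.   30. -115.]
2 0 [  20.   22.  -44.   96.   16.   69. -115.]
2 3 [ 40.  29. -59. 124.  35.  46.  53.]
2 3 [ 26.  30. -40. 127.  35.  35.  54.]
2 3 [ 29.  27. -59.  95.  24.  72.  59.]
```

```bash
cat >> h.py <<'E'
import json
GZ=.187; PI=np.pi
def u(w): return np.array([np.cos(w),np.sin(w),0])
def grab(k,squeeze=35):
    x,y,w,_=json.load(open("s.json"))["cups"][str(k)]; R=rot(w+PI)
    bot.goto([x,y,GZ+.10],R); bot.line_to([x,y,GZ],velocity=.15)
    hand.clamp(squeeze); print("width",bot.get_width(),"grip",bot.get_grip_force())
    bot.line_to([x,y,.43],velocity=.25)
def over(v,i,dz=.065,off=(0,0),vel=.2):
    p=place(v,i)-(.0377+off[0])*u(v[2])+[0,off[1],.141+dz]
    bot.line_to(p,rot(v[2]+PI),velocity=vel)
def hooks(v,i):
    e=bot.get_tcp_pos()+.0377*u(v[2])-[0,0,.141]; print("hook expected",np.round(e,3),"place",np.round(place(v,i),3))
    for c in P:
        imaging.get_image(c)
        print(c,[(np.round(d["centre"]-e,4).tolist(),round(d["score"],2)) for d in nets.spot_point(c,"measure_1_hook") if np.linalg.norm(d["centre"]-e)<.05])
def snap(name,i,v,r=.09):
    ims=[]
    for c in P:
        im=imaging.get_image(c); j,k=proj(c,[place(v,i)])[0].astype(int)
        ims.append(cv2.resize(im[max(0,k-45):k+45,max(0,j-45):j+45],(395,395),interpolation=cv2.INTER_CUBIC))
    cv2.imwrite(f"pics/{name}.png",np.hstack(ims)[:,:,::-1])
E
python3 - <<'E'
from h import *
v=json.load(open("s.json"))["rail"]
bot.move_joints([-27,0,0,120,0,60,68]); print(bot.get_tcp_pos(),bot.get_clock())
grab(1); over(v,0); bot.hold(.3); print(bot.get_qpos().round())
hooks(v,0)
w,n,e=rail(v); print(np.round(w,4),n,e); snap("p1a",0,v); print(bot.get_clock(),bot.get_width(),bot.get_force())
E
```

```text
[0.37148164 0.13433358 0.41429573] 4.05
width 0.052541969075234105 grip 35.037495670840144
[-25.  18.   2.  97.  -1.  64.  71.]
hook expected [0.587 0.183 0.276] place [0.587 0.183 0.211]
scene [([-0.0041, 0.0009, -0.0004], 0.71)]
top []
[ 0.6014 -0.0303  0.0617  0.1521] 8 0.0029083028456210313
8.7 0.05221155672066081 [ 0.57588976  0.41477223 -1.26939517]
```

View pics/p1a.png

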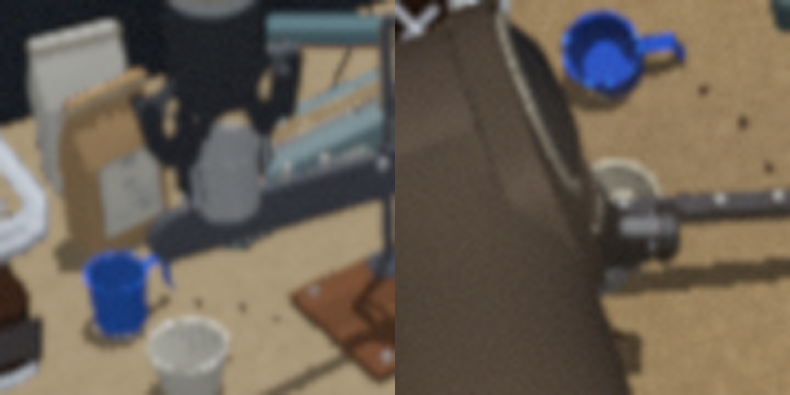

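The view shows the measure held upright just above the left rail end, near left-crop pixel (225,180), with its handle pointing behind the rail. I'll take a few more readings, lower it partway, and check the rail hasn't moved, since movement would mean the leg landed on it.

```bash
python3 - <<'E'
from h import *
v=json.load(open("s.json"))["rail"]; w,n,e=rail(v); v=[.6010,-.0300,.0625,.150]
over(v,0,.055,(-.0015,0)); hooks(v,0); 
over(v,0,.018,(-.0015,0),.1); bot.hold(.2); hooks(v,0)
w,n,e=rail(v); print(np.round(w,4),n,e); snap("p1b",0,v); print(bot.get_clock(),bot.get_force())
E
```

```text
hook expected [0.589 0.182 0.265] place [0.588 0.182 0.211]
scene [([-0.0004, 0.0009, 0.0001], 0.78)]
top []
hook expected [0.589 0.182 0.23 ] place [0.588 0.182 0.211]
scene [([-0.0003, -0.0007, -0.0003], 0.62)]
top []
[ 0.6012 -0.0294  0.0729  0.1478] 8 0.002917867973078291
10.5667 [-0.04528841  0.44244831 -1.75058675]
```

View pics/p1b.png

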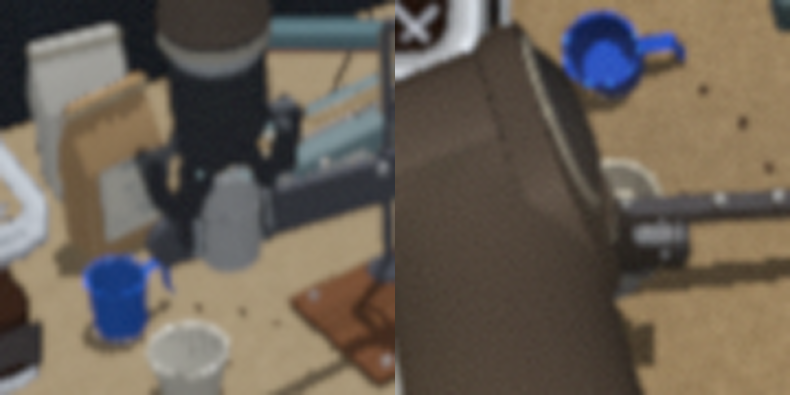

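The cup is in front of the rail with its leg behind it, and the rail hasn't moved. I'll follow the rail's arc down to level and release.

```bash
cat >> h.py <<'E'
def arc(v,i,ths,fx=-.0015,vel=.08):
    for th in ths:
        bot.line_to(place(v,i,th)-(.0377+fx)*u(v[2])+[0,0,.141],velocity=vel)
def release(v,i,back=.0):
    hand.open_jaws(); p=bot.get_tcp_pos(); bot.line_to(p+[0,0,.12],velocity=.2)
E
python3 - <<'E'
from h import *
v=[.6010,-.0300,.0640,.149]
arc(v,0,[.149,.11,.07,.035,.003]); bot.hold(.3); print(bot.get_force())
w,n,e=rail([*v[:3],0.0]); print("held",np.round(w,4),n,e)
release(v,0); w,n,e=rail([*v[:3],0.0]); print("freed",np.round(w,4),n,e)
bot.goto([.43,.1,.43],rot(PI)); w,n,e=rail([*v[:3],0.0]); print(np.round(w,4),n,e); snap("p1c",0,v); print(bot.get_clock())
for c in P:
    imaging.get_image(c); print([(np.round(d["centre"],3).tolist(),round(d["score"],2)) for d in nets.spot_point(c,"measure_1")])
E
```

```text
[-0.58641532  0.25068653 -0.3314503 ]
held [ 0.6016 -0.0292  0.0648  0.0097] 8 0.00340198683420022
freed [ 0.6011 -0.0281  0.0687 -0.0092] 6 0.003209992888312115
[ 0.6013 -0.0283  0.0649 -0.0054] 8 0.0025553408679199995
14.7583
[([0.585, -0.229, 0.124], 0.76), ([0.349, -0.121, 0.001], 0.69), ([0.56, 0.173, 0.124], 0.66), ([0.42, -0.228, 0.002], 0.66), ([0.434, 0.005, 0.003], 0.59), ([0.724, 0.205, 0.0], 0.54)]
[([0.721, 0.207, 0.0], 0.88), ([0.557, 0.17, 0.122], 0.87), ([0.43, 0.0, 0.0], 0.76), ([0.587, -0.23, 0.129], 0.73), ([0.419, -0.226, -0.002], 0.54), ([0.346, -0.115, 0.002], 0.52)]
```

View pics/p1c.png

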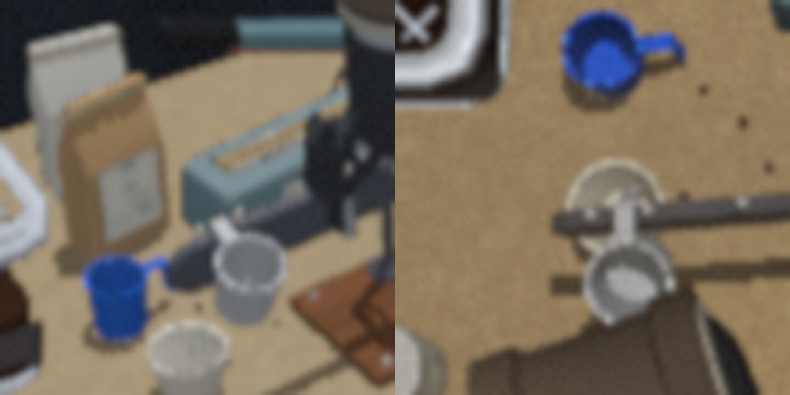

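Measure 1 hangs between the pins at place 1 and the rail is level. Measure 3 goes to place 3 next.

```bash
cat > do.py <<'E'
from h import *
import sys
k,i,th0=int(sys.argv[1]),int(sys.argv[2]),float(sys.argv[3]); ths=[float(t) for t in sys.argv[4:]]
v=[.6012,-.0290,.0645,th0]
grab(k); over(v,i); bot.hold(.2); hooks(v,i)
over(v,i,.055,(-.0015,0)); hooks(v,i)
over(v,i,.018,(-.0015,0),.1); bot.hold(.2); hooks(v,i)
w,n,e=rail(v); print("rail at check",np.round(w,4),n,e,bot.get_clock())
if abs(w[3]-th0)>.035: sys.exit("blocked?")
arc(v,i,ths); bot.hold(.3); print(bot.get_force())
w,n,e=rail([*v[:3],ths[-1]]); print("held",np.round(w,4),n,e)
if abs(w[3]-ths[-1])>.035: sys.exit("rail not following?")
release(v,i); bot.goto([.43,.0 if k==3 else .1,.43],rot(PI))
w,n,e=rail([*v[:3],ths[-1]]); print("freed",np.round(w,4),n,e,bot.get_clock()); snap(f"p{k}c",i,v)
E
python3 do.py 3 2 -.003 0 .04 .075
```

```text
width 0.051962317911652484 grip 34.56999449757859
hook expected [ 0.607 -0.135  0.246] place [ 0.608 -0.134  0.18 ]
scene []
top []
hook expected [ 0.609 -0.134  0.235] place [ 0.608 -0.134  0.18 ]
scene []
top []
hook expected [ 0.61  -0.134  0.199] place [ 0.608 -0.134  0.18 ]
scene []
top []
rail at check [ 0.6012 -0.0291  0.0654  0.0033] 7 0.002714835206818484 21.6917
[ 0.51310686 -0.46001564  0.9051256 ]
held [ 0.6018 -0.0297  0.0727  0.0878] 6 0.0031955982579111417
freed [ 0.602  -0.0302  0.0657  0.077 ] 8 0.0030808372470689993 25.2333
```

```bash
ls -la pics
```

```text
total 2040
drwxr-xr-x 2 agent agent   4096 Nov 30 13:20 .
drwxr-xr-x 3 agent agent   4096 Nov 30 13:19 ..
-rw-r--r-- 1 agent agent 317609 Nov 30 13:16 p1a.png
-rw-r--r-- 1 agent agent 322174 Nov 30 13:17 p1b.png
-rw-r--r-- 1 agent agent 329617 Nov 30 13:18 p1c.png
-rw-r--r-- 1 agent agent 315489 Nov 30 13:20 p3c.png
-rw-r--r-- 1 agent agent 365802 Nov 30 13:13 scene0.png
-rw-r--r-- 1 agent agent 414016 Nov 30 13:13 top0.png
```

View pics/p3c.png

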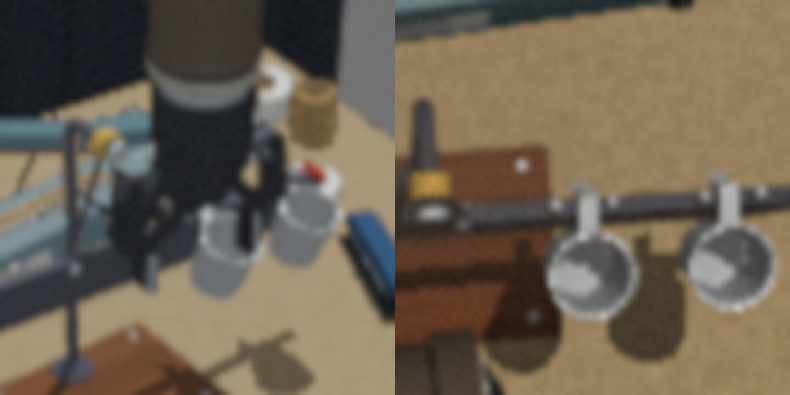

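Measure 3 hangs at place 3, with its handle across the rail between the pins at right-crop pixel (588,205). The rail tilts 0.077, as expected. Measure 2 goes to place 2.

```bash
python3 do.py 2 1 .077 .077 .04 .003
```

```text
width 0.0521481128363685 grip 34.93824774865061
hook expected [0.593 0.083 0.254] place [0.594 0.083 0.188]
scene []
top []
hook expected [0.595 0.083 0.243] place [0.594 0.083 0.188]
scene []
top []
hook expected [0.596 0.083 0.207] place [0.594 0.083 0.188]
scene []
top []
rail at check [ 0.6015 -0.029   0.0598  0.0704] 7 0.0027287986052985493 31.1917
[ 0.26277245  0.3858714  -0.72952205]
held [ 0.6017 -0.0287  0.0635  0.0009] 7 0.0028083336717027963
freed [ 0.6011 -0.0299  0.0638  0.0088] 9 0.003282515971599371 34.5417
```

```bash
python3 - <<'E'
from h import *
bot.goto([.36,-.3,.45],rot(PI)); bot.hold(.5)
w,n,e=rail([.6012,-.029,.0645,0],n=2); print(np.round(w,4),n)
ims=[]
for c in P:
    im=imaging.get_image(c); j,k=proj(c,[[.6,-.03,.15]])[0].astype(int)
    ims.append(cv2.resize(im[k-70:k+70,max(0,j-115):j+115],(690,300*140//140),interpolation=cv2.INTER_CUBIC))
    print([(np.round(d["centre"],3).tolist(),round(d["score"],2)) for d in nets.spot_point(c,"measure_1")])
cv2.imwrite("pics/end.png",np.vstack(ims)[:,:,::-1]); print(bot.get_clock())
for n in("bowl","lot_stamp","sample_tin"): print(n,[np.round(d["centre"],3) for d in nets.spot_point("top",n)])
E
```

```text
[ 0.6016 -0.029   0.0668  0.0083] 17
[([0.347, -0.122, -0.004], 0.88), ([0.56, 0.171, 0.127], 0.71), ([0.585, -0.231, 0.125], 0.65), ([0.723, 0.206, 0.0], 0.62), ([0.567, 0.074, 0.126], 0.57), ([0.579, -0.138, 0.128], 0.55)]
[([0.578, -0.137, 0.122], 0.73), ([0.587, -0.231, 0.132], 0.73), ([0.72, 0.207, -0.001], 0.71), ([0.568, 0.076, 0.124], 0.7), ([0.59, 0.173, 0.182], 0.69), ([0.56, 0.17, 0.121], 0.66), ([0.344, -0.117, 0.003], 0.61), ([0.603, -0.028, -0.002], 0.4)]
37.25
bowl [array([ 0.611,  0.193, -0.004]), array([ 0.609, -0.135,  0.18 ])]
lot_stamp [array([ 0.527, -0.365, -0.001])]
sample_tin [array([0.497, 0.356, 0.001])]
```

View pics/end.png

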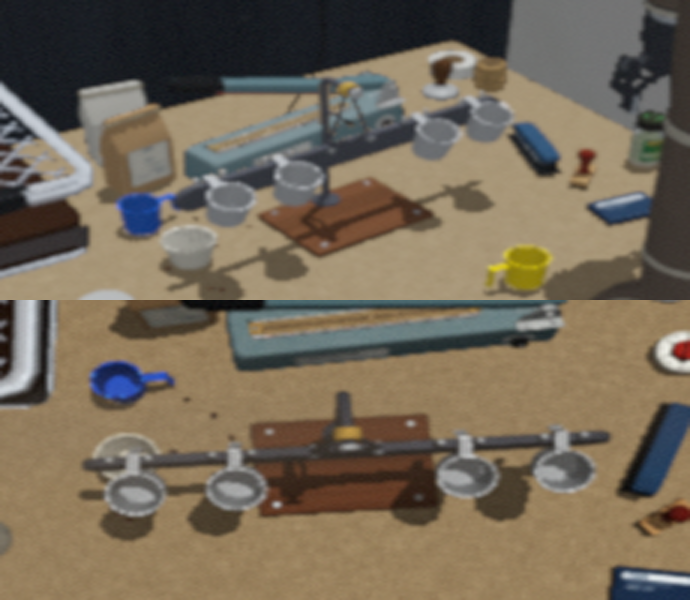

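All four measures hang freely between their pins, at lower-view pixels (135,490), (236,487), (467,475) and (563,468). The rail is level, and the other things are where they were.

```bash
python3 -c "
from station import finish_job; print(finish_job())"
```

```text
the job is handed in; nothing more can be done
None
```

The three measures hang at places 1, 3 and 2 (hung in that order) beside the fourth, the rail reads level to about 0.01 rad, and the job was handed in at about 37 s.

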